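# Open the poppy-seed mill

### The job

Open the poppy-seed mill for filling: unscrew its black cap anticlockwise, a bit at a time, without straining the thread or forcing it against its end stop, and keep hold of it as it comes free, because a spring underneath pushes it off. Then set the cap gently, rim down, in the empty loaf tin and let go. Leave the tins, butter dish, rolling pin and sieve where they are.

Things in the scene. Friction and masses are not known exactly. Their poses are not given: they have to be found in the camera images.
- cap: Round black ribbed screw cap, 51 mm in diameter, 42 mm tall, about 90 g. Origin: centre of its open rim (underside); z up along its axis, top face at z = 42 mm. Top 14 mm solid, below it a skirt 28 mm deep with the thread inside. Grip it across its diameter at any yaw, TCP on its axis about 32 mm above the rim. At the start the rim is 0 to 3 mm above neck.
- neck (a point): Centre of the round steel collar (80 mm in diameter) on top of the mill, 112 mm above the counter; its z is the upright thread axis. The threaded neck, 40 mm in diameter, stands 21.5 mm up from here, hidden under the cap. Pulling, pressing, side load or turning against the end stop with more than about 25 N at the thread strains it (1 N m against the stop is too much).
- thread_end (a point): Upper end of the thread, on its axis 19 mm above neck. Right-hand thread: the cap unscrews anticlockwise from above, rises 7.5 mm a turn; axial play 2 mm (up to 7 mm after 0.7 turns), side play 0.7 mm. It frees after 0.7 to 1.6 turns, not visible: feel for it. Some 60 degrees farther is a hard end stop; there it must be lifted off. Let go part-way, the cap stays by friction.
- spring (a point): Where the sprung pusher (24 mm in diameter, inside the neck) meets the cap at the start, on the axis 29 mm above neck. It pushes the cap up with 7.5 N screwed down, 4 to 7 N as it frees, 2.5 N at the end of its 20 mm stroke; a cap let go off the thread is pushed off. The cap is clear of neck and pusher when its rim is 50 mm above neck.
- mill: Electric poppy-seed mill screwed to the counter: steel base plate 150 x 130 mm, wooden case 130 x 110 mm and 104 mm tall, steel collar and threaded neck on top. Origin: centre of its underside.
- tin_empty: Empty aluminium loaf tin, 230 mm (its x) by 115 mm (its y), 65 mm tall, walls and floor 3 mm, 450 g, loose. Origin: centre of its underside.
- tin_full: A like loaf tin with three steel-capped glass jars standing in it, up to 78 mm high; bystander. Origin: centre of its underside.
- butter_dish: White ceramic butter dish with lid, 120 x 180 x 85 mm, bystander. Origin: centre of its underside.
- rolling_pin: Wooden rolling pin, 60 mm thick, 420 mm long along its y, bystander. Origin: under its middle.
- sieve: White plastic sieve, 130 mm across, 50 mm tall, its handle along its y out to 180 mm, bystander. Origin: centre of its underside.

How it is judged:
On the way:
1. the cap is off the mill, held by the fingers, its rim more than 38 mm above the collar (z of cap in the frame of neck above 0.038 m and contact force between the fingers and cap above 0.5 N), for 0.1 s.
At the end, for the whole second after the job is handed in: The cap stands rim down (upright within 0.15 rad) on the floor of the empty tin, its rim within 8 mm of the tin's underside, at rest and let go; the tins and bystanders are within 30 mm of where they were (z of cap in the frame of tin_empty between -0.002 and 0.008 m and x of cap in the frame of tin_empty between -0.095 and 0.095 m and y of cap in the frame of tin_empty between -0.045 and 0.045 m and angle between cap's own z axis and vertical below 0.15 rad and linear speed of cap below 0.02 m/s); the robot touches nothing.
It fails at once if the cap was let go after it came off the thread, so the spring pushed it off (rim more than 18 mm above the collar with no finger on it) (z of cap in the frame of neck above 0.018 m and contact force between the fingers and cap below 0.1 N).
It fails at once if the cap was dropped: off the mill, not held, and its rim more than 20 mm above the counter (horizontal distance between cap and neck above 0.03 m and height (world z) of cap above 0.02 m and contact force between the fingers and cap below 0.1 N).
It fails at once if the thread was strained: contact forces between cap and mill add up to more than 50 N, spring and its reaction (15 N) included (contact force between cap and mill above 50 N).
It fails at once if a tin or bystander was shifted more than 30 mm (distance of any of tin_empty, tin_full, butter_dish, rolling_pin, sieve from where it was at the start of the episode above 0.03 m).
It also fails if it takes over 72 s, if anything falls off the work surface, if the arm or the gripper's body presses on something with over 40 N, if the wrist force passes 120 N, or if a joint passes its speed limit or range.

### The arm

A 7-joint arm with a two-finger parallel gripper is mounted at the origin on the work surface. World frame = base frame: x ahead of the robot, y to its left, z up, the work surface at z = 0. Lengths are in m, angles in rad, forces in N, time in s.
With the tool pointing down it reaches from about 0.425 to 0.875 m from the base axis. Payload 9.9 kg.
Tool frame: the origin (TCP) lies between the finger pads, 19 mm behind the fingertips; this is the grasp point; z points along the fingers, y is the line along which they close (so a half turn about z gives the same grasp; the last joint's range is limited). The gripper opens to 85 mm and grips with 20 to 120 N. Pads are 22 mm wide; open, the fingers measure 114 mm over their backs; the gripper's body (76 mm by 85 mm) begins 54 mm behind the grasp point. The pads swing forward as they close: fully open they stand 13 mm farther back than shut.
Start: joints at [1.117, 0.576, 0.025, 1.437, -0.015, 1.129, -0.057], TCP at [0.244, -0.629, 0.25] pointing down, gripper open.
Joint ranges: [-2.76, 2.76], [-0.34, 2.15], [-1.52, 1.57], [0.19, 2.46], [-1.09, 4.23], [0.17, 1.99], [-2.82, 2.82]. Speed limits (rad/s): [2.22, 2.22, 3.01, 3.01, 3.14, 3.14, 3.14].

### API

Orientations are given as a unit quaternion [w, x, y, z].
In Python, from cell import * gives the robot as it stands. Calls block until the motion is done:
- move_pose(position, orientation): joint-space move of the TCP to a pose.
- move_linear(position, orientation=None, rate=0.15): straight line of the TCP; orientation=None keeps the orientation; rate is the mean speed in m/s.
- movej(angles): joint-space move.
- ungrasp() and grab(force=None): open the fingers fully, or close them until they stop; force is the grip in N (None keeps the last).
- sleep(seconds).
- ik(position, orientation): joint angles nearest the present ones, or None.
- read_state(): the state.
- camera(name): name is "scene" or "top"; returns the picture (420x560x3 uint8, red, green, blue); there is no depth.
- get_calibration(name): a dict with "K" (3x3 intrinsics, pixels), "D" ([k1, k2, p1, p2, k3] as OpenCV has them; the pictures are not rectified), "cam_to_world" (4x4, takes a point from camera to world coordinates). Camera axes: x right, y up, looking along -z (the intrinsics and any distortion apply to the point x, -y, -z); pixel columns grow to the right and rows downward; lengths in m; the calibration is good to about 2 mm. A picture is of the moment at which its call begins. get_calibration takes no time and is no camera call.
A pose or a line that the arm cannot do raises Unreachable and nothing moves.
- sign_off(): hands the job in; it is judged then, once.
Trained networks look in the newest picture that a camera, given by its name, has taken for a name from the list of things; names that differ only in an ending like _2 or _b are one class to them, and where a whole thing is asked for, a point or a joint stands for the part that bears it (a point fixed in the world has none). Each returns a list of dicts, best first, with "score" (0 to 1); they miss things now and then, are a little off and sometimes report something else, mostly with a low value. They report only what shows in the picture. A call takes as long as a camera call.
- boxes_of(camera, target): "xy" ([column, row] in pixels, amid what is visible of it).
- trace(camera, target): "mask" (420x560 bool, what is visible of it) and "xy" ([column, row] in pixels, amid what is visible of it).
The state is a dict: "time": time; "qpos": joint angles; "qd": joint speeds; "joint_efforts": joint torques, N m; "tool_pos": TCP position; "orientation": TCP orientation; "ft_force": force on the tool from outside, world axes, zero at the start; "wrist_torque": the same for the moment, N m; "finger_gap": finger opening in m; "grip_force": force on a finger pad.
Only numpy, scipy, OpenCV 4.12 (cv2) and the standard library are available. Lean on these libraries where they do the work, as an engineer would, in place of code of your own. Each camera call takes 0.05 s, during which the arm holds its last target. There are 200 camera calls.

## Working session

There is one attempt and no reset: what is moved stays moved. The work goes in short steps, each a Python script; the robot and the scene stay as the last script left them, time stands still between calls to the robot, and variables do not carry over. Pictures are saved under pics/ and viewed, at most 10 in all, crops included, and the job is handed in when it is done.

```bash
ls; mkdir -p pics; cat > h.py <<'E'
from cell import *
import numpy as np, cv2
def ray(cam,px):
    c=get_calibration(cam);K=np.array(c["K"]);D=np.array(c["D"],float);T=np.array(c["cam_to_world"])
    u=cv2.undistortPoints(np.array([[px]],float),K,D,None,None)[0,0]
    d=T[:3,:3]@np.array([u[0],-u[1],-1.]);return T[:3,3],d
def atz(cam,px,z):
    o,d=ray(cam,px);return o+d*(z-o[2])/d[2]
def tri(p1,p2):
    (o1,d1),(o2,d2)=ray("top",p1),ray("scene",p2)
    A=np.stack([d1,-d2],1);s=np.linalg.lstsq(A,o2-o1,rcond=None)[0]
    a=o1+s[0]*d1;b=o2+s[1]*d2;return (a+b)/2,np.linalg.norm(a-b)
def proj(cam,P):
    c=get_calibration(cam);T=np.linalg.inv(np.array(c["cam_to_world"]))
    p=(T[:3,:3]@np.array(P,float).reshape(-1,3).T).T+T[:3,3];p=p*[1,-1,-1]
    return cv2.projectPoints(p,np.zeros(3),np.zeros(3),np.array(c["K"]),np.array(c["D"],float))[0][:,0]
E
python3 - <<'E'
from h import *
for n in("top","scene"):
    cv2.imwrite(f"pics/{n}0.png",camera(n)[:,:,::-1])
    for t in("cap","mill","tin_empty","tin_full","butter_dish","rolling_pin","sieve"):
        print(n,t,[(np.round(d["xy"]),round(d["score"],2)) for d in boxes_of(n,t)[:3]])
    m=trace(n,"cap")
    if m:
        k=m[0]["mask"];print("mask",k.sum(),np.argwhere(k).min(0),np.argwhere(k).max(0),m[0]["xy"])
print(read_state())
E
```

```text
pics
top cap [(array([239., 220.]), 0.71), (array([342., 237.]), 0.67)]
top mill [(array([241., 232.]), 0.94)]
top tin_empty [(array([341., 239.]), 0.55)]
top tin_full [(array([154., 250.]), 0.95)]
top butter_dish [(array([192., 160.]), 0.57)]
top rolling_pin [(array([324., 153.]), 0.61)]
top sieve [(array([385., 308.]), 0.86)]
mask 307 [212 228] [231 246] [237.6, 217.8]
scene cap [(array([307., 219.]), 0.84), (array([303., 248.]), 0.64)]
scene mill [(array([304., 248.]), 0.86), (array([254., 321.]), 0.21)]
scene tin_empty [(array([260., 187.]), 0.93), (array([256., 324.]), 0.74)]
scene tin_full [(array([378., 297.]), 0.72)]
scene butter_dish [(array([252., 322.]), 0.86)]
scene rolling_pin [(array([194., 229.]), 0.89)]
scene sieve [(array([298., 148.]), 0.97)]
mask 361 [209 295] [231 312] [304.3, 220.1]
{'time': 0.9, 'qpos': array([ 1.11721327,  0.57569973,  0.02490518,  1.43709375, -0.01500246,
        1.12899085, -0.05650422]), 'qd': array([-0.00014153, -0.00151409, -0.00025446,  0.00078267,  0.00107758,
        0.00018545, -0.00182198]), 'joint_efforts': array([ 3.55586362e-04, -7.65467262e+01,  2.24863797e+00, -2.86294180e+01,
        1.52823154e-02,  2.48164906e-03, -6.35025617e-05]), 'tool_pos': array([ 0.24396143, -0.6293814 ,  0.24999134]), 'orientation': array([-3.65034984e-06,  9.82957243e-01,  1.83834324e-01,  1.09534690e-06]), 'ft_force': array([-0.46838836, -0.1119208 ,  0.44019311]), 'wrist_torque': array([ 0.05801001, -0.03993267, -0.03336548]), 'grip_force': 0.0, 'finger_gap': 0.08553688684989208}
```

View pictures.

View pics/top0.png

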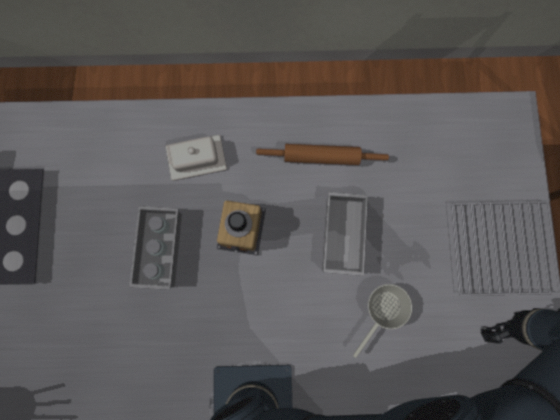

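View pics/scene0.png

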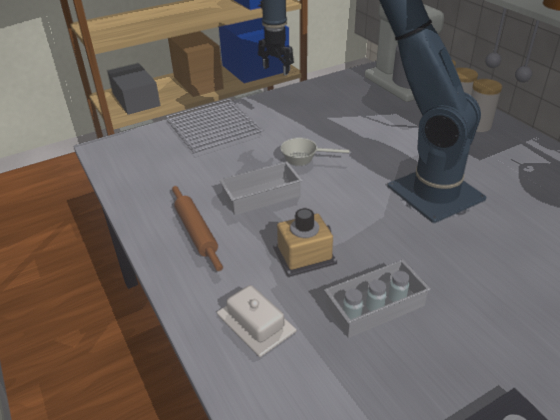

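```bash
python3 - <<'E'
from h import *
# cap mask centroids: centre ~ 21mm under top i.e. z~.135
mt=trace("top","cap");ms=trace("scene","cap")
ct=np.argwhere(mt[0]["mask"]).mean(0)[::-1];cs=np.argwhere(ms[0]["mask"]).mean(0)[::-1]
print(ct,cs,tri(ct,cs),atz("top",ct,.145),atz("scene",cs,.138))
for n in("top","scene"):
    c=get_calibration(n);print(n,np.round(c["cam_to_world"],3).tolist(),np.round(c["K"][0],1))
for n in ("top","scene"):
  m=trace(n,"tin_empty")
  for d in m[:2]:
    cnt,_=cv2.findContours(d["mask"].astype(np.uint8),0,2);c=max(cnt,key=cv2.contourArea)
    b=cv2.boxPoints(cv2.minAreaRect(c));print(n,d["score"],d["xy"],[np.round(atz(n,p,.065)[:2],3).tolist() for p in b])
m=trace("top","mill")[0];print(m["xy"],atz("top",m["xy"],.108))
E
```

```text
[236.88273616 221.48208469] [303.8033241  219.91966759] (array([0.52974669, 0.02908938, 0.13694947]), np.float64(0.0042987333582208765)) [0.52669105 0.02954042 0.145     ] [0.53205241 0.02874713 0.138     ]
top [[-0.021, 0.986, -0.165, 0.337], [-1.0, -0.021, 0.002, -0.085], [-0.002, 0.165, 0.986, 1.334], [0.0, 0.0, 0.0, 1.0]] [427.3   0.  278.3]
scene [[-0.867, -0.33, 0.374, 1.119], [0.498, -0.538, 0.68, 0.974], [-0.024, 0.776, 0.631, 1.074], [0.0, 0.0, 0.0, 1.0]] [533.4   0.  281.9]
[240.2, 232.6] [0.49984033 0.0236847  0.108     ]
```

```bash
cat > fit.py <<'E'
from h import *
from scipy.optimize import minimize
a=np.linspace(0,2*np.pi,60)
def sil(n,x,y,z0=.1135,h=.042,r=.0255):
    P=np.vstack([np.c_[x+r*np.cos(a),y+r*np.sin(a),np.full(60,z)] for z in(z0,z0+h)])
    S=8;p=proj(n,P);q=cv2.convexHull(np.round(p*S+S/2-.5).astype(np.int32))
    return q
imgs={n:cv2.imread(f"pics/{n}0.png") for n in("top","scene")}
boxes={"top":(222,206,252,240),"scene":(290,203,320,236)}
def cost(v,ns,dbg=False):
    c=0
    for n in ns:
        x0,y0,x1,y1=boxes[n];S=8
        g=cv2.cvtColor(imgs[n],6).astype(float)[y0:y1,x0:x1]
        w=np.clip((55-g)/25,-1,1)  # dark -> positive
        m=np.zeros(((y1-y0)*S,(x1-x0)*S),np.uint8)
        cv2.fillConvexPoly(m,sil(n,*v)-np.array([x0*S,y0*S],np.int32),1)
        m=cv2.resize(m.astype(np.float32),(x1-x0,y1-y0),interpolation=3)
        c-=(w*m).sum()
    return c
for ns in(["top"],["scene"],["top","scene"]):
    b=min(((cost((x,y),ns),x,y) for x in np.arange(.515,.545,.001) for y in np.arange(.015,.045,.001)))
    print(ns,b)
for n in imgs:
    x0,y0,x1,y1=boxes[n];print(cv2.cvtColor(imgs[n],6)[y0:y1:2,x0:x1:2])
for k in range(3):
  for n in("top","scene"):
    camera(n)
    for d in trace(n,"tin_empty")[:2]:
      cnt,_=cv2.findContours(d["mask"].astype(np.uint8),0,2);c=max(cnt,key=cv2.contourArea)
      print(n,round(d["score"],2),d["xy"],d["mask"].sum(),[np.round(atz(n,p,.065)[:2],3).tolist() for p in cv2.boxPoints(cv2.minAreaRect(c))])
# hand-read top-view tin corners (outer rim)
for p in((328,194),(367,196),(364,274),(324,271)):print(p,atz("top",p,.065))
E
python3 fit.py
```

```text
['top'] (np.float64(-7.746249999999996), np.float64(0.528), np.float64(0.029000000000000012))
['scene'] (np.float64(112.46125), np.float64(0.528), np.float64(0.024000000000000007))Traceback (most recent call last):
  File "fit.py", line 22, in <module>
    b=min(((cost((x,y),ns),x,y) for x in np.arange(.515,.545,.001) for y in np.arange(.015,.045,.001)))
  File "fit.py", line 22, in <genexpr>
    b=min(((cost((x,y),ns),x,y) for x in np.arange(.515,.545,.001) for y in np.arange(.015,.045,.001)))
            ~~~~^^^^^^^^^^
  File "fit.py", line 17, in cost
    cv2.fillConvexPoly(m,sil(n,*v)-np.array([x0*S,y0*S],np.int32),1)
                         ~~~^^^^^^
  File "fit.py", line 6, in sil
    S=8;p=proj(n,P);q=cv2.convexHull(np.round(p*S+S/2-.5).astype(np.int32))
          ~~~~^^^^^
  File "h.py", line 14, in proj
    c=get_calibration(cam);T=np.linalg.inv(np.array(c["cam_to_world"]))
ValueError: time passes only in moves, steps and waits
```

```bash
python3 - <<'E'
s=open('h.py').read()
s=s.replace("import numpy as np, cv2","import numpy as np, cv2, functools\n_gc=functools.lru_cache(None)(get_calibration)").replace("c=get_calibration(","c=_gc(")
open('h.py','w').write(s)
f=open('fit.py').read()
f=f.replace("(55-g)/25","(TH[n]-g)/15").replace("boxes={","TH={'top':72,'scene':88}\nboxes={")
i=f.index("for ns in");j=f.index("for n in imgs:");k=f.index("for k in range")
f=f[:i]+f[j:k]+f[i:j]+f[k:]
open('fit.py','w').write(f)
E
python3 fit.py
```

```text
[[103 116 112 113 114 111 114 115 116 109 116 115 116 119 118]
 [107 116 112 113 114 109 116 117 114 109 114 107 112 120 123]
 [106 115 113 116 113 111 111 105 102 102 106 100 106 113 125]
 [109 115 112 117 106  87  64  53  51  68  90  98  90  96 118]
 [115 114 112 110  70  49  55  62  60  45  44  71  74  74  83]
 [116 114 106  83  41  67  72  72  72  70  46  44  70  75  71]
 [118 114 103  60  56  73  71  71  73  72  63  33  62  72  73]
 [120 111  99  51  57  72  73  71  73  73  68  30  48  71  71]
 [118 111 102  54  56  72  72  73  72  69  61  23  39  71  71]
 [119 111 102  69  42  68  72  73  71  66  47  19  42  72  73]
 [116 115 106  92  44  44  59  61  59  46  14  20  52  74  71]
 [119 118 106 102  77  33  26  30  25  18  19  42  72  74  71]
 [118 119 112 101  99  79  52  35  29  35  48  72  77  74  70]
 [119 119 110 103 106 103  99  94  84  95  92  99  96  78  86]
 [120 119 111 114 106 105 105 105 106 105 103  99  83  91 105]
 [121 117 114 119 113 110 106 100  98  98  97  92  98 108 108]
 [120 116 116 118 114 113 110 108 105 100 108 108 104 109 110]]
[[117 118 116 117 131 131 13
[... 1610 characters left out ...]
3], [0.371, -0.334]]
top 0.37 [247.8, 228.0] 1762 [[0.458, 0.101], [0.607, 0.079], [0.584, -0.051], [0.436, -0.026]]
top 0.91 [344.4, 235.3] 3281 [[0.382, -0.212], [0.625, -0.237], [0.614, -0.362], [0.371, -0.333]]
top 0.39 [321.3, 155.9] 1772 [[0.726, -0.024], [0.787, -0.028], [0.76, -0.43], [0.7, -0.423]]
scene 0.96 [262.0, 186.4] 2811 [[0.616, -0.365], [0.339, -0.345], [0.418, -0.147], [0.668, -0.174]]
scene 0.33 [375.2, 297.1] 4841 [[0.598, 0.214], [0.301, 0.231], [0.376, 0.392], [0.642, 0.366]]
(328, 194) [ 0.6180018  -0.23993025  0.065     ]
(367, 196) [ 0.60922976 -0.35792492  0.065     ]
(364, 274) [ 0.37493975 -0.33604454  0.065     ]
(324, 271) [ 0.3861786  -0.21873902  0.065     ]
```

```bash
cat >> h.py <<'E'
def Q(phi): return np.array([0,np.cos(phi/2),np.sin(phi/2),0])
def st(tag=""):
    s=read_state();print(tag,"t%.2f"%s["time"],"p",np.round(s["tool_pos"],4),"F",np.round(s["ft_force"],1),"T",np.round(s["wrist_torque"],2),"gap %.4f grip %.1f j7 %.2f"%(s["finger_gap"],s["grip_force"],s["qpos"][6]));return s
E
python3 - <<'E'
from h import *
s=read_state();q=np.array(s["orientation"]);phi0=2*np.arctan2(q[2],q[1]);print(phi0)
P=[.5285,.0275,.22]
for d in np.arange(-3.2,3.3,.4):
    r=ik(P,Q(phi0+d));print(round(phi0+d,2),None if r is None else np.round(r,2))
st()
E
```

```text
0.3698617825798855
-2.83 [ 0.46  0.5  -0.89  1.84  0.46  1.01  1.26]
-2.43 [ 0.64  0.67 -1.29  1.84  0.7   1.19  1.4 ]
-2.03 [ 0.64  0.67 -1.29  1.84  0.7   1.19  1.8 ]
-1.63 [ 0.64  0.67 -1.29  1.84  0.7   1.19  2.2 ]
-1.23 [-0.87  0.79  1.36  1.89 -0.84  1.2  -2.01]
-0.83 [-0.18  0.39  0.06  1.87 -0.03  0.89 -2.51]
-0.43 [-0.07  0.39 -0.09  1.86  0.05  0.89 -2.19]
-0.03 [-0.02  0.39 -0.17  1.86  0.08  0.9  -1.83]
0.37 [ 0.03  0.4  -0.24  1.86  0.12  0.9  -1.47]
0.77 [ 0.08  0.4  -0.31  1.86  0.15  0.91 -1.1 ]
1.17 [ 0.13  0.41 -0.38  1.85  0.19  0.91 -0.74]
1.57 [ 0.19  0.42 -0.46  1.85  0.23  0.92 -0.38]
1.97 [ 0.25  0.43 -0.55  1.85  0.27  0.94 -0.03]
2.37 [ 0.3   0.44 -0.64  1.85  0.32  0.95  0.32]
2.77 [ 0.36  0.46 -0.72  1.85  0.36  0.97  0.68]
3.17 [ 0.41  0.48 -0.8   1.84  0.41  0.99  1.03]
3.57 [ 0.64  0.67 -1.29  1.84  0.7   1.19  1.12]
 t1.75 p [ 0.244  -0.6293  0.25  ] F [-0.6  1.  -0.2] T [0.03 0.02 0.03] gap 0.0857 grip 0.0 j7 -0.06
```

```bash
python3 - <<'E'
from h import *
P=[.5285,.0275,.22]
q=ik(P,Q(-0.9));print(np.round(q,3))
movej(q);st("hover")
move_linear([.5285,.0275,.145],rate=.1);st("down")
grab(20);s=st("grip")
for n in("top","scene"):cv2.imwrite(f"pics/{n}1.png",camera(n)[:,:,::-1])
i=cv2.imread("pics/scene1.png")[150:290,230:390];j=cv2.imread("pics/top1.png")[150:290,160:320]
cv2.imwrite("pics/c1.png",cv2.resize(np.hstack([i,j]),None,fx=2.4,fy=2.4))
E
```

```text
[-0.196  0.393  0.079  1.866 -0.039  0.885 -2.57 ]
hover t4.29 p [0.5287 0.0268 0.2201] F [ 0.3  0.5 -0.7] T [-0.01  0.02  0.02] gap 0.0853 grip 0.0 j7 -2.57
down t5.19 p [0.5288 0.0274 0.1454] F [ 0.7  0.9 -0.2] T [-0.05 -0.03  0.03] gap 0.0853 grip 0.0 j7 -2.56
grip t5.61 p [0.5294 0.0279 0.1457] F [1.5 1.6 5.5] T [ 0.41 -0.3  -0.01] gap 0.0506 grip 22.4 j7 -2.56
```

View pics/c1.png

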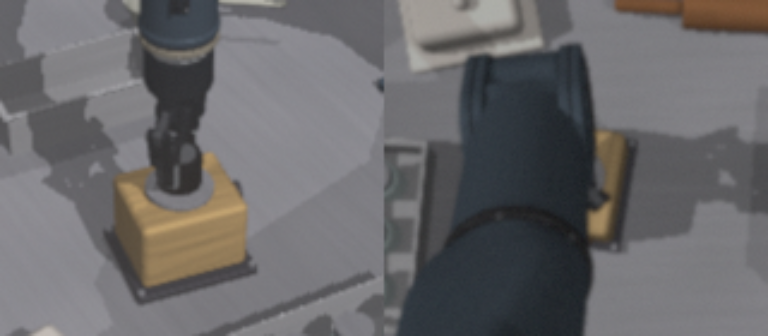

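```bash
cat >> h.py <<'E'
class Arm:
    """joint-space helper: pure j7 turns plus small xyz offsets"""
    def __init__(s): s.q=np.array(read_state()["qpos"]); s.p=np.array(read_state()["tool_pos"])
    def go(s,dphi=0,d=(0,0,0)):
        st_=read_state();o=np.array(st_["orientation"])
        # linear part from ik at the un-turned pose
        if np.any(d):
            q0=s.q.copy();pt=s.p+np.array(d)
            r=np.array(ik(pt,o)); assert np.abs(r-q0).max()<.15,(r,q0)
            s.q=r;s.p=pt
        s.q[6]+=dphi; movej(s.q)
E
python3 - <<'E'
from h import *
A=Arm();d=np.radians(20)
for i in range(4):
    A.go(d,(0,0,.00042));s=st(i)
    if abs(s["wrist_torque"][2])>.6 or np.linalg.norm(s["ft_force"])>15: print("STOP");break
E
```

```text
0 t6.13 p [0.5299 0.0284 0.1463] F [4.2 3.  2.3] T [ 0.67 -0.57  0.02] gap 0.0502 grip 22.2 j7 -2.22
1 t6.56 p [0.5301 0.0289 0.1468] F [4.7 5.1 1.7] T [ 1.05 -0.75  0.01] gap 0.0503 grip 22.1 j7 -1.87
2 t6.98 p [0.5302 0.0294 0.1472] F [3.4 6.5 1.8] T [ 1.43 -0.74 -0.02] gap 0.0499 grip 22.1 j7 -1.52
3 t7.41 p [0.53   0.0299 0.1476] F [3.8 8.2 1.6] T [ 1.82 -0.67 -0.01] gap 0.0505 grip 22.1 j7 -1.17
```

```bash
python3 - <<'E'
s=open('h.py').read();i=s.index("class Arm")
s=s[:i]+'''class Arm:
    """commanded pose (p, phi) with vertical tool; j7 takes the turn"""
    def __init__(s):
        r=read_state();o=r["orientation"];s.q=np.array(r["qpos"]);s.p=np.array(r["tool_pos"])
        s.phi=2*np.arctan2(o[2],o[1])
    def go(s,dphi=0,d=(0,0,0)):
        s.p=s.p+np.array(d)
        r=np.array(ik(s.p,Q(s.phi))); assert np.abs(r-s.q).max()<.2,(r,s.q)
        s.q=r;s.q[6]+=dphi;s.phi+=dphi;movej(s.q)
'''
open('h.py','w').write(s)
E
python3 - <<'E'
from h import *
print(read_state()["orientation"])
A=Arm();print(A.phi)
A.go(0,(0,0,0));s=st("null")
print(read_state()["orientation"])
for k in range(3):
    F=s["ft_force"]; A.go(0,(F[0]*.0002,F[1]*.0002,0)); s=st("null%d"%k)
print(read_state()["orientation"])
E
```

```text
[-0.00194608  0.97053555  0.24090645  0.00458659]
0.4866055656807996
null t7.66 p [0.5301 0.0302 0.1476] F [1.5 3.2 2.7] T [ 0.75 -0.39 -0.11] gap 0.0504 grip 22.3 j7 -1.18
[-1.19497515e-04  9.70754275e-01  2.40075195e-01  1.53258463e-04]
null0 t7.91 p [0.5301 0.0303 0.1476] F [0.7 1.  3.5] T [ 0.38 -0.14 -0.04] gap 0.0503 grip 22.3 j7 -1.18
null1 t8.16 p [0.5302 0.0303 0.1476] F [-0.3 -0.8  4.4] T [-0.02  0.09 -0.02] gap 0.0504 grip 22.4 j7 -1.18
null2 t8.41 p [0.5302 0.0303 0.1475] F [ 0.  -0.9  5.1] T [-0.16  0.16  0.  ] gap 0.0503 grip 22.4 j7 -1.18
[ 8.07137350e-05  9.70582227e-01  2.40769770e-01 -2.26141727e-04]
```

```bash
cat >> h.py <<'E'
def turn(A,n,deg=20,ks=.00015):
    """n steps anticlockwise, following the thread up, nulling side force"""
    for i in range(n):
        F=read_state()["ft_force"]
        A.go(np.radians(deg),(F[0]*ks,F[1]*ks,.0075*deg/360+.00005*np.clip(F[2]-1,-6,6)))
        s=st(i);F=s["ft_force"]
        if abs(s["wrist_torque"][2])>.4 or np.hypot(F[0],F[1])>10 or abs(F[2])>12: print("STOP");return False
    return True
E
python3 - <<'E'
from h import *
A=Arm();ungrasp();st("open");grab(25)
s=st("regrip");A=Arm()
for k in range(2):
    F=s["ft_force"];A.go(0,(F[0]*.0002,F[1]*.0002,0));s=st("null")
turn(A,8)
E
```

```text
open t8.86 p [0.5303 0.0306 0.1474] F [0.3 0.2 0.1] T [ 0.02  0.06 -0.01] gap 0.0852 grip 0.0 j7 -1.18
regrip t9.28 p [0.5304 0.0306 0.1476] F [-0.8 -0.6 -0. ] T [0.   0.01 0.01] gap 0.0502 grip 26.1 j7 -1.18
null t9.53 p [0.5304 0.0306 0.1477] F [-0.3  0.7 -0.1] T [ 0.13 -0.12 -0.07] gap 0.0500 grip 26.1 j7 -1.18
null t9.78 p [0.5304 0.0306 0.1477] F [ 1.4 -0.8 -0.4] T [-0.   -0.24  0.01] gap 0.0499 grip 26.1 j7 -1.18
0 t10.20 p [0.5303 0.0311 0.148 ] F [-0.8  4.2  2. ] T [ 0.77  0.01 -0.02] gap 0.0501 grip 26.3 j7 -0.83
1 t10.62 p [0.5299 0.0314 0.1484] F [-0.8  5.3  3.1] T [0.93 0.4  0.01] gap 0.0500 grip 26.3 j7 -0.49
2 t11.05 p [0.5294 0.0318 0.1488] F [-4.1  3.1  2.6] T [0.78 0.9  0.03] gap 0.0503 grip 26.3 j7 -0.14
3 t11.47 p [0.5287 0.032  0.1492] F [-3.9  2.3  2.9] T [0.41 1.08 0.02] gap 0.0503 grip 26.3 j7 0.21
4 t11.90 p [0.5281 0.032  0.1496] F [-4.5  1.1  1.5] T [0.02 1.12 0.01] gap 0.0501 grip 26.2 j7 0.56
5 t12.32 p [0.5274 0.0317 0.15  ] F [-5.7 -0.6  1.1] T [-0.32  1.08 -0.02] gap 0.0502 grip 26.2 j7 0.91
6 t12.75 p [0.5269 0.0312 0.1505] F [-4.8 -3.   0.2] T [-0.82  0.87  0.02] gap 0.0502 grip 26.2 j7 1.25
7 t13.18 p [0.5265 0.0306 0.151 ] F [-3.2 -4.6 -0.7] T [-0.99  0.67 -0.01] gap 0.0498 grip 26.1 j7 1.60
```

```bash
python3 - <<'E'
from h import *
A=Arm();ungrasp()
A.p[:2]=[.5285,.0302];A.go();st("open")
A.go(-2.5-A.q[6]);A.go();s=st("back")
grab(25);s=st("regrip");A.p=np.array(s["tool_pos"])
for k in range(2):
    F=s["ft_force"];A.go(0,(F[0]*.0002,F[1]*.0002,0));s=st("null")
turn(A,1)
E
```

```text
open t13.88 p [0.5287 0.03   0.1509] F [ 0.2 -0.2 -0.2] T [0.02 0.   0.01] gap 0.0857 grip 0.0 j7 1.61
back t17.54 p [0.5285 0.0302 0.151 ] F [-0.6 -0.3  0.5] T [-0.01 -0.04 -0.  ] gap 0.0851 grip 0.0 j7 -2.50
regrip t17.96 p [0.5285 0.0302 0.1511] F [-0.9 -0.1  1.4] T [ 0.    0.07 -0.  ] gap 0.0501 grip 26.2 j7 -2.50
null t18.21 p [0.5285 0.0302 0.1511] F [-0.1  0.7  1.1] T [ 0.04 -0.13 -0.03] gap 0.0500 grip 26.2 j7 -2.50
null t18.46 p [0.5285 0.0302 0.1511] F [ 1.4 -0.9  1.6] T [-0.08 -0.21  0.02] gap 0.0498 grip 26.2 j7 -2.50
0 t18.88 p [0.5285 0.0301 0.1516] F [-0.6 -0.6  2.1] T [-0.2   0.14  0.12] gap 0.0501 grip 26.3 j7 -2.15
```

```bash
cat >> h.py <<'E'
def feel(A,z0,maxrise=.0095,step=.0007):
    """raise until the thread holds (False) or past all play (True)"""
    while A.p[2]-z0<maxrise:
        F=read_state()["ft_force"]
        if F[2]<-3:
            st("held rise %.1fmm"%((A.p[2]-z0)*1e3)); return False
        A.go(0,(F[0]*.0001,F[1]*.0001,step))
    st("FREE?");return True
E
python3 - <<'E'
from h import *
A=Arm();z=.1516
for i in range(4):
    if feel(A,z): print("free at",i*20+260);break
    if not turn(A,1): break
    z+=.00042
E
```

```text
held rise 0.7mm t19.13 p [0.5285 0.03   0.152 ] F [ 2.2  0.2 -4.1] T [-0.01 -0.37 -0.  ] gap 0.0498 grip 27.8 j7 -2.16
0 t19.56 p [0.5288 0.0301 0.1526] F [-0.9 -0.6  2.3] T [-0.14 -0.04  0.03] gap 0.0500 grip 28.3 j7 -1.81
held rise 1.8mm t20.06 p [0.5288 0.03   0.1533] F [  3.2  -0.3 -11.1] T [ 0.19 -0.79  0.08] gap 0.0499 grip 28.7 j7 -1.81
0 t20.48 p [0.5291 0.0296 0.1538] F [ 2.2 -1.3 -8.7] T [-0.21 -0.42  0.04] gap 0.0500 grip 28.8 j7 -1.46
held rise 1.5mm t20.48 p [0.5291 0.0296 0.1538] F [ 2.2 -1.3 -8.7] T [-0.21 -0.42  0.04] gap 0.0500 grip 28.8 j7 -1.46
0 t20.91 p [0.5294 0.0299 0.154 ] F [ 0.6 -0.1 -5.3] T [ 0.12  0.06 -0.01] gap 0.0501 grip 29.0 j7 -1.11
held rise 1.2mm t20.91 p [0.5294 0.0299 0.154 ] F [ 0.6 -0.1 -5.3] T [ 0.12  0.06 -0.01] gap 0.0501 grip 29.0 j7 -1.11
0 t21.33 p [0.5296 0.0302 0.1543] F [-1.1  1.7 -2. ] T [0.35 0.3  0.1 ] gap 0.0501 grip 29.3 j7 -0.76
```

```bash
python3 - <<'E'
from h import *
A=Arm();z=.1516+.00042*4
for i in range(9):
    if feel(A,z,step=.0004): print("free at",i*20+340);break
    if not turn(A,1): break
    z+=.00042
E
```

```text
held rise 1.4mm t21.58 p [0.5296 0.0304 0.1546] F [ 1.   0.5 -5.8] T [ 0.15 -0.27 -0.  ] gap 0.0502 grip 28.9 j7 -0.77
0 t22.01 p [0.5295 0.0306 0.1548] F [ 0.5  0.6 -4.2] T [0.34 0.19 0.01] gap 0.0504 grip 29.1 j7 -0.42
held rise 1.1mm t22.01 p [0.5295 0.0306 0.1548] F [ 0.5  0.6 -4.2] T [0.34 0.19 0.01] gap 0.0504 grip 29.1 j7 -0.42
0 t22.43 p [0.5294 0.0306 0.155 ] F [-2.9  0.8 -0.7] T [0.39 0.56 0.09] gap 0.0502 grip 29.4 j7 -0.07
held rise 1.3mm t22.68 p [0.5294 0.0307 0.1553] F [-1.5  1.3 -4.9] T [0.41 0.31 0.02] gap 0.0501 grip 29.1 j7 -0.07
0 t23.11 p [0.5291 0.0308 0.1555] F [-2.5  1.  -2. ] T [0.34 0.54 0.07] gap 0.0502 grip 29.3 j7 0.28
held rise 1.4mm t23.36 p [0.529  0.0308 0.1557] F [-0.1  1.3 -7. ] T [0.25 0.07 0.03] gap 0.0498 grip 28.9 j7 0.28
0 t23.78 p [0.5287 0.031  0.156 ] F [-3.3  0.1 -3.5] T [0.15 0.57 0.06] gap 0.0498 grip 29.1 j7 0.63
held rise 1.0mm t23.78 p [0.5287 0.031  0.156 ] F [-3.3  0.1 -3.5] T [0.15 0.57 0.06] gap 0.0498 grip 29.1 j7 0.63
0 t24.21 p [0.5285 0.0309 0.1563] F [-1.9 -0.6 -1.5] T [-0.06  0.39  0.07] gap 0.0500 grip 29.2 j7 0.97
held rise 1.2mm t24.46 p [0.5285 0.031  0.1565] F [-0.2  0.3 -5. ] T [-0.1   0.03  0.03] gap 0.0502 grip 29.0 j7 0.98
0 t24.88 p [0.5284 0.0309 0.1571] F [-2.2 -0.6  2. ] T [-0.22  0.46  0.06] gap 0.0499 grip 29.6 j7 1.32
FREE? t30.38 p [0.528  0.0309 0.1655] F [-0.1  0.4 -1.1] T [-0.03  0.05  0.01] gap 0.0503 grip 29.3 j7 1.33
free at 460
```

```bash
python3 - <<'E'
from h import *
A=Arm()
for d in(.002,.004,.006,.01,.014,.03):
    A.go(0,(0,0,d));s=st()
    if s["ft_force"][2]<-6: print("STOP");break
else:
    z=float(A.p[2]);T=np.array([.497,-.287])
    move_linear([*T,z],Q(A.phi),rate=.12);st("over")
    for n in("top","scene"):cv2.imwrite(f"pics/{n}2.png",camera(n)[:,:,::-1])
    i=cv2.imread("pics/scene2.png")[90:250,160:340];j=cv2.imread("pics/top2.png")[160:320,250:430]
    cv2.imwrite("pics/c2.png",cv2.resize(np.hstack([i,j]),None,fx=2.2,fy=2.2))
E
```

```text
t30.63 p [0.5281 0.0309 0.1677] F [ 0.1  0.8 -0.5] T [ 0.02  0.04 -0.01] gap 0.0497 grip 29.3 j7 1.33
 t30.88 p [0.5282 0.0309 0.1719] F [-0.3  0.  -1.2] T [0.01 0.05 0.  ] gap 0.0499 grip 29.3 j7 1.33
 t31.13 p [0.5283 0.0309 0.178 ] F [-0.   1.  -0.8] T [ 0.02  0.07 -0.  ] gap 0.0502 grip 29.3 j7 1.33
 t31.38 p [0.5284 0.0309 0.1879] F [-0.5 -0.4 -1.6] T [ 0.06 -0.04  0.04] gap 0.0500 grip 29.3 j7 1.33
 t31.63 p [0.5285 0.0309 0.2018] F [ 0.5  0.  -1.7] T [-0.01  0.04 -0.01] gap 0.0503 grip 29.3 j7 1.32
 t31.88 p [0.5288 0.0309 0.2323] F [ 0.7  0.3 -1.3] T [-0.01  0.07  0.  ] gap 0.0502 grip 29.4 j7 1.32
over t34.69 p [ 0.4971 -0.2866  0.2315] F [ 0.2 -0.5 -0.3] T [ 0.05 -0.01  0.05] gap 0.0501 grip 29.4 j7 1.94
```

View pics/c2.png

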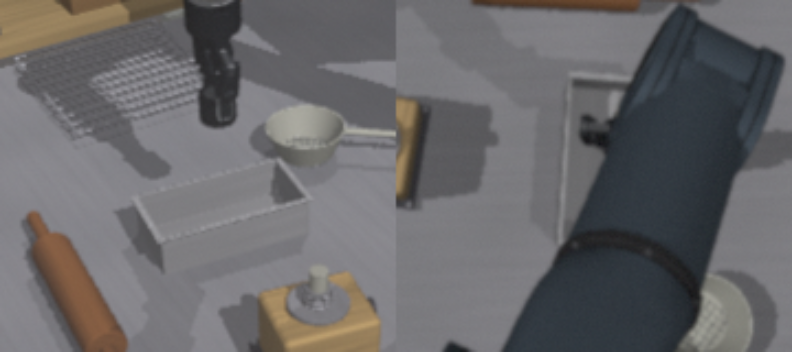

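```bash
python3 - <<'E'
from h import *
A=Arm();t=[p for p in(1.477-2*np.pi,1.477-np.pi,1.477,1.477+np.pi)]
f=min(t,key=lambda p:abs(p-A.phi));print(A.phi,f,A.q[6])
A.p=np.array([.497,-.287,.2315]);A.go(f-A.phi);A.go();st("yaw")
move_linear([.497,-.287,.10],Q(f),rate=.12)
move_linear([.497,-.287,.052],Q(f),rate=.05);s=st("low");b=s["ft_force"][2]
A=Arm();A.p[:2]=.497,-.287;A.phi=f
while A.p[2]>.028:
    A.go(0,(0,0,-.0008));sleep(.05);s=read_state()
    if s["ft_force"][2]-b>3: print("contact");break
st("down")
cv2.imwrite("pics/s3.png",cv2.resize(camera("scene")[120:250,190:350,::-1],None,fx=4,fy=4))
E
```

```text
2.992658741144462 1.477 1.9409220840738899
yaw t36.40 p [ 0.497  -0.287   0.2315] F [ 1.   0.1 -1.6] T [ 0.03  0.04 -0.01] gap 0.0498 grip 29.4 j7 0.43
low t38.76 p [ 0.4972 -0.2871  0.0523] F [ 0.5  0.4 -0.4] T [-0.02 -0.01 -0.01] gap 0.0501 grip 29.4 j7 0.46
contact
down t45.66 p [ 0.497  -0.2871  0.0343] F [-1.1  1.   4.7] T [0.15 0.27 0.02] gap 0.0499 grip 29.8 j7 0.46
```

View pics/s3.png

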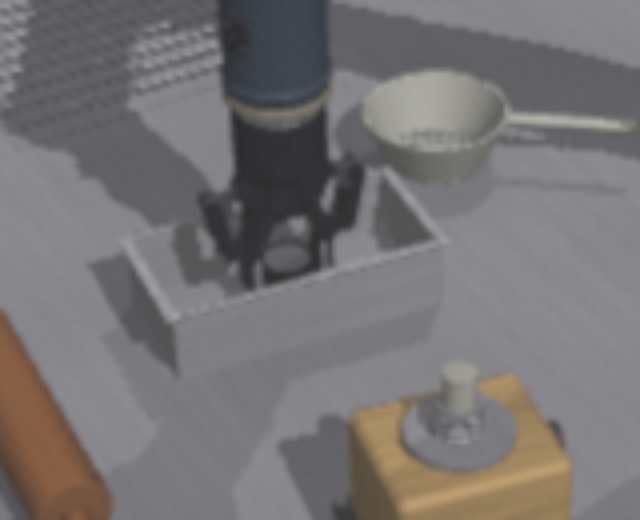

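The cap is in the tin between the fingers, which point along the tin's length. TCP 31 mm above the tin floor matches the grasp height, so I'm releasing it.

```bash
python3 - <<'E'
from h import *
ungrasp();st("open")
move_linear([.497,-.287,.25],rate=.12);st("up")
move_pose([.30,-.58,.28],Q(1.477));sleep(.3);st("away")
for n in("top","scene"):cv2.imwrite(f"pics/{n}4.png",camera(n)[:,:,::-1])
i=cv2.imread("pics/scene4.png")[120:250,190:350];j=cv2.imread("pics/top4.png")[170:300,270:430]
cv2.imwrite("pics/c4.png",cv2.resize(np.hstack([i,j]),None,fx=2.5,fy=2.5))
E
```

```text
open t46.16 p [ 0.497  -0.287   0.0338] F [ 0.2  1.2 -0.5] T [-0.02  0.01  0.01] gap 0.0852 grip 0.0 j7 0.46
up t48.11 p [ 0.4967 -0.2869  0.2494] F [-0.7  0.5 -0.7] T [-0.02 -0.04  0.01] gap 0.0854 grip 0.0 j7 0.42
away t49.74 p [ 0.3009 -0.5794  0.28  ] F [-0.1  0.   1.4] T [-0.03  0.01 -0.03] gap 0.0854 grip 0.0 j7 1.03
```

View pics/c4.png

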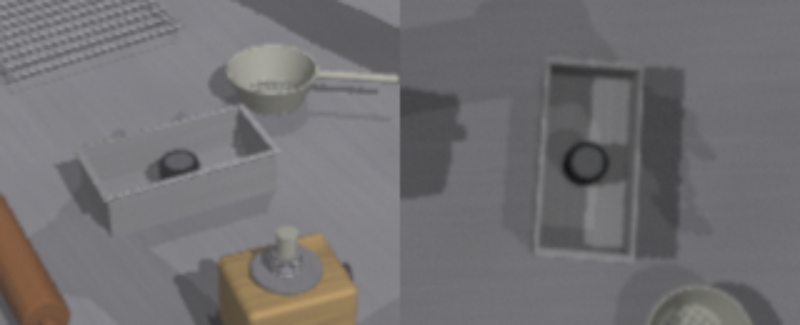

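The cap stands upright in the middle of the tin (top crop about (586,162)), the tin hasn't moved, and the arm is clear.

```bash
python3 -c "
from cell import *
print(sign_off())"
```

```text
the job is handed in; nothing more can be done
None
```

The cap came free of the mill after about 1.3 turns and now stands rim down in the middle of the empty loaf tin, let go; the job is handed in (about 50 s of the 72 s used), but no verdict was returned.

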